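Hold the loupe in focus over a ring stone

ROBOT

A 7-joint arm with a two-finger parallel gripper is mounted at the origin on the work surface. World frame = base frame: x ahead of the robot, y to its left, z up, the work surface at z = 0. Lengths are in m, angles in degrees, forces in N, time in s.
With the tool pointing down it reaches from about 0.425 to 0.875 m from the base axis. Payload 4.7 kg.
Tool frame: the origin (TCP) lies between the finger pads; the fingertips stand 8 mm ahead of it and the grasp point (between the pads) lies 11 mm behind it (env.tip_extent is the distance from the TCP to the fingertips, in m); z points along the fingers, y is the line along which they close (so a half turn about z gives the same grasp; the last joint's range is limited). The gripper opens to 87 mm and grips with 3 to 60 N. Pads are 19 mm wide; open, the fingers measure 117 mm over their backs; the gripper's body (75 mm by 190 mm) begins 51 mm behind the grasp point.
Start: joints at [-71.843, 18.392, -4.016, 83.108, 1.295, 78.541, -3.26], TCP at [0.194, 0.62, 0.231] pointing down, gripper open.
Joint ranges: [-163.93, 163.93], [-17.29, 119.83], [-79.2, 71.16], [3.27, 140.29], [-89.18, 269.18], [5.43, 117.66], [-154.24, 154.24]. Speed limits (degrees/s): [147.25, 147.25, 180, 180, 180, 180, 180].

INTERFACE

Orientations are given as [roll, pitch, yaw] about the fixed x, y, z axes, in that order (R = Rz(yaw) Ry(pitch) Rx(roll)).
In Python, from cell import sensors, vision, workorder, env gives the robot as it stands.
- The arm moves only by the tool drive_tool, never from a script. Its argument "moves" is a list of rows, each an object of numbers: "x", "y", "z": the shift along the tool's x, y, z in mm; "rx", "ry", "rz": the turn, a rotation vector about the tool's x, y, z in rad; "fingers": the closure, from -1 (fully open) to 1 (shut). In form: [{"x": .., "y": .., "z": .., "rx": .., "ry": .., "rz": .., "fingers": ..}, ...]. A call has 1 to 20 rows; each row is the pose to reach, as a shift and turn from the pose commanded when the call began, along the tool's axes at that moment; what a row does not reach only later rows make up. A row lasts 1/8 s, in which the tool goes at most 62.5 mm and 10.7 degrees, less where a joint would pass 70% of its speed; a pose out of reach is approached as far as the arm can. A call with a gripper value outside its range is refused whole. The fingers move at their own pace and stop on an object; "force" is the grip in N (left out, the last holds). Time passes only in rows, so rows that repeat a pose let the fingers close. It gives the time, the measured TCP pose, the force, the opening and the grip force at its end, in the units of the state.
- sensors.get_obs(): the state, without advancing time (a new reading comes with each control period).
- vision.read_camera(name): name is "side" or "top" or "wrist"; returns a dict with "image" (384x512x3 uint8, red, green, blue), "fx", "fy", "cx", "cy" (pixels), "R" (3x3) and "t" (3): a world point X has camera coordinates R X + t. Camera axes: x right, y down, z forward; pixel columns grow to the right and rows downward; lengths in m; the calibration is good to about 2 mm. A picture is of the moment at which its call begins. There is no depth.
- workorder.sign_off(): hands the job in; it is judged then, once.
The state is a dict: "time_s": time; "qpos": joint angles; "joint_velocities": joint speeds; "effort": joint torques, N m; "tool_pos": TCP position; "tool_rot": TCP orientation; "force": force on the tool from outside, world axes, zero at the start; "wrist_torque": the same for the moment, N m; "grip_width": finger opening in m; "grasp_force": force on a finger pad.
Only numpy, scipy, OpenCV 4.12 (cv2) and the standard library are available. Lean on these libraries where they do the work, as an engineer would, in place of code of your own. Each camera call takes 0.05 s, during which the arm holds its last target. There are 200 camera calls.

TASK

The ring post has been knocked over: stand it upright on the steel bench block, with its whole foot on the block, and let go of it. Then pick up the loupe by its handle and hold it level over the ring with the lens centred above the stone and at the height of the height gauge's scriber tip, which is set to mark the focal height. Finish while still holding the loupe there, steady and clear of everything else, and leave the gauge untouched and the other things on the bench where they are.

Things in the scene. Friction and masses are not known exactly. Their poses are not given: they have to be found in the camera images.
- post: toppled ring post, 0.12 kg: square beech foot 50 x 50 x 14 mm, round stem 21 mm thick (14 to 70 mm above the underside), round steel collet 30 mm thick (70 to 84 mm) gripping a gold ring with a clear stone (to 110 mm). Origin: centre of the foot's underside; z along the stem to the stone. It lies on a foot edge and the collet's rim, stone end 8 degrees lower and roughly away from the robot
- stone (a point): top of the stone, on the post's axis 110 mm above the foot's underside
- block: polished steel bench block 110 x 110 x 16 mm lying flat on the bench, fixed; origin: centre of its underside, x and y along its sides, z up
- block_top (a point): centre of the block's top face, 16 mm above the bench
- loupe: loupe lying flat, 0.085 kg: round steel rim 66 mm across, 12 mm high, with a 56 mm lens; straight handle along -x: thin steel neck to 43 mm from the lens centre, then ferrule (to 53) and black grip (to 131 mm), 16 mm wide, 12 mm high. Origin: under the lens centre, at the underside; z is the lens axis
- lens (a point): centre of the lens, 6 mm above the loupe's underside
- handle (a point): point on the handle's axis, 75 mm from the lens centre, 6 mm above the underside; the balance point lies nearer the rim
- gauge: vernier height gauge standing by the side of the block, fixed: dark base 95 x 62 x 32 mm, upright steel beam to 307 mm, locked carriage with a flat level scriber reaching 75 mm along the gauge's -x towards the block; origin: on the bench under the carriage, z up
- scriber_tip (a point): pointed end of the scriber, at half its 5 mm thickness; its height above the bench marks the height for the centre of the lens (190 to 225 mm; about 64 to 99 mm above the stone of the standing post)
- jar: bystander: small glass flux jar with white cap, 48 mm in diameter, 55 mm high; origin at the centre of its underside
- ring_clamp: bystander: wooden hand clamp lying flat, about 105 x 28 x 25 mm; origin near the middle of its underside, x along it
- pliers: bystander: flat-nose pliers lying flat, about 135 x 45 x 9 mm; origin under the pivot, x towards the jaws
Mind the look-alikes: they are no part of the job. Leave any red look-alike of the post alone.

How it is judged:
By the outcome, as a careful person would: the job done as asked, in the order asked, and still so for the second after the job is handed in, while the arm keeps its last pose, push and grip.
It also fails if it takes over 61 s, if anything falls off the work surface, if the arm or the gripper's body presses on something with over 40 N, if the wrist force passes 120 N, or if a joint passes its speed limit or range.

## Working session

There is one attempt and no reset: what is moved stays moved. The work goes in short steps, Python scripts to look and compute and a tool call to move; the robot and the scene stay as the last step left them, time stands still between calls to the robot, and variables do not carry over. Pictures are saved under pics/ and viewed, at most 10 in all, crops included, and the job is handed in when it is done.

Besides the shell and the picture viewer there is one more tool, called after "Emit:" by a JSON object that holds its "op" and its "data". drive_tool: Moves the arm, as the interface text tells. Its arguments: {"type":"object","properties":{"moves":{"type":"array"},"force":{"type":"number"}},"required":["moves"]}

```bash
mkdir -p pics; ls
python3 - <<'E'
from cell import sensors, vision, env
import cv2,numpy as np
o=sensors.get_obs();print(o['time_s'],o['tool_pos'],o['tool_rot'],o['grip_width'],env.tip_extent)
for n in("top","side"):
    c=vision.read_camera(n);cv2.imwrite(f"pics/{n}0.png",cv2.resize(c["image"][:,:,::-1],(800,600),interpolation=cv2.INTER_CUBIC))
    np.savez(f"{n}0.npz",**c)
    print(n,c['fx'],c['fy'],c['cx'],c['cy'],np.round(c['R'],3).tolist(),c['t'], -np.array(c['R']).T@c['t'])
E
```

```text
pics
0.0 [0.19369875 0.61990499 0.22946408] [-1.79890395e+02  5.70374941e-03  1.62654052e+02] 0.08665220693584896 0.008
top 451.94314370507595 451.94314370507595 256.3125882373985 192.00116103916906 [[0.015, -1.0, 0.005], [-0.984, -0.015, -0.175], [0.175, -0.002, -0.985]] [0.07534175 0.57120692 1.39916164] [0.31671436 0.08666272 1.47708788]
side 455.9098251329344 455.9098251329344 254.1594630253628 191.08861299162635 [[0.942, -0.336, 0.011], [-0.191, -0.561, -0.805], [0.277, 0.756, -0.593]] [-0.47317334  0.24980624  1.12397696] [ 0.18236723 -0.86883872  0.87262927]
```

View pics/top0.png

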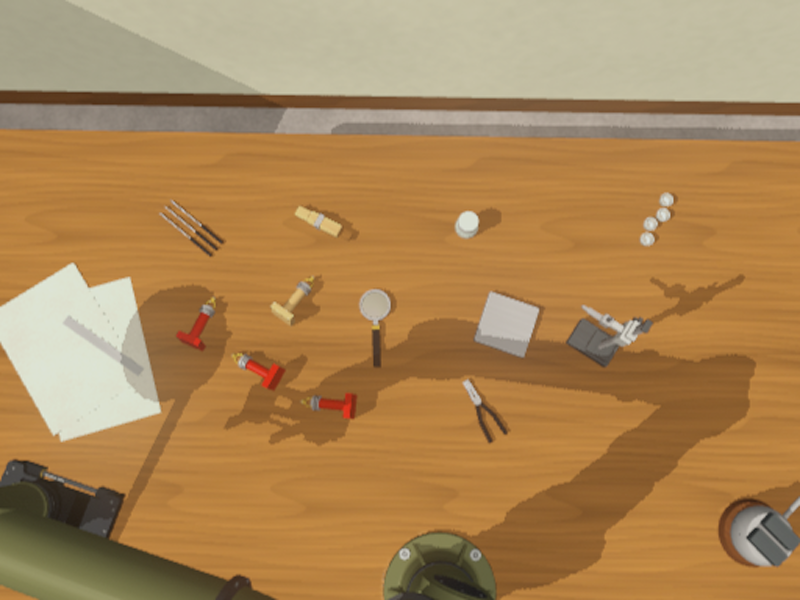

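View pics/side0.png

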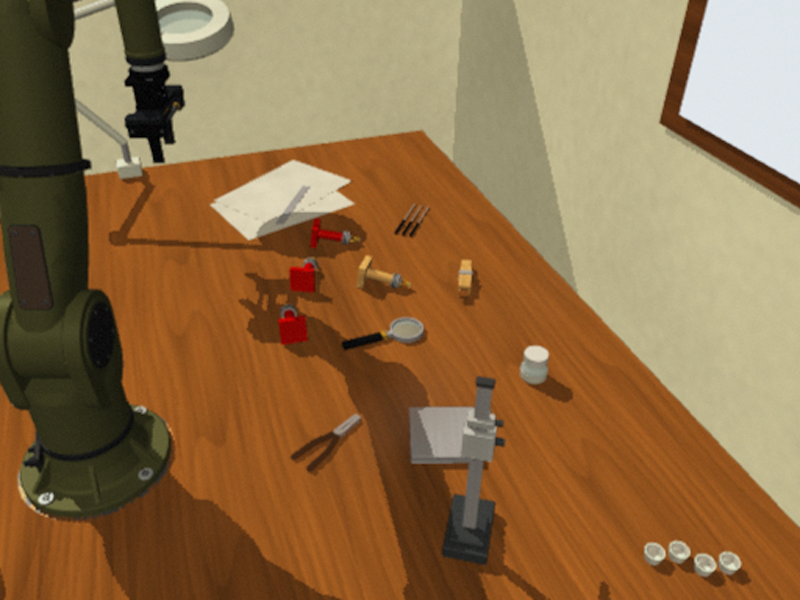

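The top view shows the beech post with its foot at about (285,314) and stone at (316,278). The loupe lens is at (375,305) with the handle end at (377,366). The block corners are (491,291), (540,303), (525,356) and (476,340), and the scriber tip is at about (584,308). In the side view the post's foot is at (363,272) and its stone at (409,289), and the gauge beam hides the scriber.

```bash
cat > h.py <<'E'
import numpy as np, cv2
from scipy.spatial.transform import Rotation as Rn
def load(n): return dict(np.load(n+".npz"))
def ray(c,p,s=1.0,o=(0,0)):
    "pixel p in a crop at offset o enlarged s times -> camera centre, direction"
    u=(np.array(p)+.5)/s-.5+np.array(o)
    d=c['R'].T@np.array([(u[0]-c['cx'])/c['fx'],(u[1]-c['cy'])/c['fy'],1.])
    return -c['R'].T@c['t'],d
def at(c,p,z,s=1.0,o=(0,0)):
    C,d=ray(c,p,s,o);return C+d*(z-C[2])/d[2]
def tri(rs):
    A=[];b=[]
    for C,d in rs:
        P=np.eye(3)-np.outer(d,d)/(d@d);A.append(P);b.append(P@C)
    X=np.linalg.lstsq(np.vstack(A),np.hstack(b),rcond=None)[0]
    return X,[np.linalg.norm(a@X-q) for a,q in zip(A,b)]
def proj(c,X):
    q=c['R']@np.asarray(X)+c['t'];return np.array([c['cx']+c['fx']*q[0]/q[2],c['cy']+c['fy']*q[1]/q[2]])
def snap(name,tag,s=1.5625,crop=None):
    from cell import vision
    c=vision.read_camera(name);np.savez(tag+".npz",**c)
    im=c['image'][:,:,::-1]
    if crop: x,y,w,h=crop;im=im[y:y+h,x:x+w]
    cv2.imwrite(f"pics/{tag}.png",cv2.resize(im,None,fx=s,fy=s,interpolation=cv2.INTER_CUBIC));return c
def rel(Xtgt,Rt,pos,rot):
    "target tool pose -> mm and rotvec in the current tool axes"
    R0=Rn.from_euler('xyz',rot,degrees=True)
    return np.round(R0.inv().apply(np.array(Xtgt)-pos)*1e3,1),np.round((R0.inv()*Rt).as_rotvec(),4)
E
python3 - <<'E'
from h import *
from cell import vision,sensors
t=load('top0');s=load('side0');S=1.5625
for n,p,z in [('foot',(285,314),.025),('stone',(316,278),.012),('collet',(306,287),.015),('lens',(375,305),.012),('hend',(377,366),.012),('hferr',(376,328),.012),
 ('b1',(491,291),.016),('b2',(540,303),.016),('b3',(525,356),.016),('b4',(476,340),.016),('scr',(584,308),.2),('jar',(468,218),.055),('plier',(475,400),.005)]:
    print(n,np.round(at(t,p,z,S),4))
print('side foot',at(s,(363,272),.025,S),'stone',at(s,(409,289),.012,S),'lens',at(s,(407,330),.012,S),at(s,(345,345),.012,S))
c=vision.read_camera('wrist')
o=sensors.get_obs();R0=Rn.from_euler('xyz',o['tool_rot'],degrees=True)
print('wrist cam in tool', R0.inv().apply(-c['R'].T@c['t']-o['tool_pos']), (c['R']@R0.as_matrix()).round(3), c['fx'])
E
```

```text
foot [0.5418 0.3242 0.025 ]
stone [0.6219 0.2641 0.012 ]
collet [0.6016 0.2841 0.015 ]
lens [0.5659 0.138  0.012 ]
hend [0.4377 0.1311 0.012 ]
hferr [0.5171 0.1348 0.012 ]
b1 [ 0.5989 -0.106   0.016 ]
b2 [ 0.5748 -0.2088  0.016 ]
b3 [ 0.4627 -0.1755  0.016 ]
b4 [ 0.4945 -0.0739  0.016 ]
scr [ 0.5342 -0.2522  0.2   ]
jar [ 0.7459 -0.0539  0.055 ]
plier [ 0.3711 -0.0726  0.005 ]
side foot [0.54124116 0.32658233 0.025     ] stone [0.6184587  0.25437272 0.012     ] lens [0.56757663 0.12837846 0.012     ] [0.4422633  0.12387803 0.012     ]
wrist cam in tool [ 0.07518466 -0.00106267 -0.1547058 ] [[-0.     1.     0.001]
 [-0.962 -0.    -0.272]
 [-0.272 -0.001  0.962]] 281.6498170171888
```

Run:
```python
from h import *
from cell import sensors
o=sensors.get_obs()
print(rel([.57,.30,.25],Rn.from_euler('xyz',[180,0,140],degrees=True),o['tool_pos'],o['tool_rot']))
```

```text
(array([-454.6, -193.3,  -20. ]), array([-0.0014,  0.0004,  0.3954]))
```

Emit:
{"op": "drive_tool", "data": {"moves": [{"x": -50, "y": -21, "z": -5, "rz": 0.05}, {"x": -100, "y": -42, "z": -10, "rz": 0.1}, {"x": -150, "y": -64, "z": -15, "rz": 0.15}, {"x": -200, "y": -85, "z": -20, "rz": 0.2}, {"x": -250, "y": -106, "z": -20, "rz": 0.25}, {"x": -300, "y": -128, "z": -20, "rz": 0.3}, {"x": -350, "y": -149, "z": -20, "rz": 0.35}, {"x": -400, "y": -170, "z": -20, "rz": 0.395}, {"x": -435, "y": -185, "z": -20, "rz": 0.395}, {"x": -455, "y": -193, "z": -20, "rz": 0.395}, {"x": -455, "y": -193, "z": -20, "rz": 0.395}, {"x": -455, "y": -193, "z": -20, "rz": 0.395}, {"x": -455, "y": -193, "z": -20, "rz": 0.395}]}}

```text
invalid input at $.moves[0]: expected keys x, y, z, rx, ry, rz, fingers
```

Run:
```python
from h import *
from cell import sensors
o=sensors.get_obs();print(o['time_s'],o['tool_pos'],o['tool_rot'],o['qpos'])
snap('wrist','w1')
```

```text
0.15 [0.19374704 0.62003313 0.22973255] [-1.79918326e+02  5.10082139e-03  1.62652005e+02] [-71.84330193  18.42788584  -4.01560578  83.15842145   1.2950776
  78.54058672  -3.26077015]
```

View pics/w1.png

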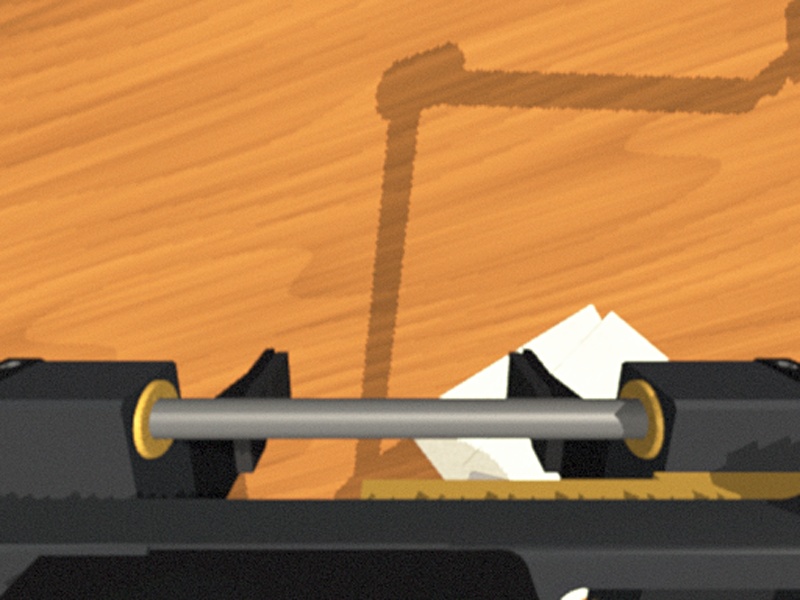

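The call was refused because every key is required. The wrist view shows the fingers along the bottom from row 350 down, with bare table above them.

Emit:
{"op": "drive_tool", "data": {"moves": [{"x": -50, "y": -21, "z": -5, "rx": 0, "ry": 0, "rz": 0.05, "fingers": -1}, {"x": -100, "y": -42, "z": -10, "rx": 0, "ry": 0, "rz": 0.1, "fingers": -1}, {"x": -150, "y": -64, "z": -15, "rx": 0, "ry": 0, "rz": 0.15, "fingers": -1}, {"x": -200, "y": -85, "z": -20, "rx": 0, "ry": 0, "rz": 0.2, "fingers": -1}, {"x": -250, "y": -106, "z": -20, "rx": 0, "ry": 0, "rz": 0.25, "fingers": -1}, {"x": -300, "y": -128, "z": -20, "rx": 0, "ry": 0, "rz": 0.3, "fingers": -1}, {"x": -350, "y": -149, "z": -20, "rx": 0, "ry": 0, "rz": 0.35, "fingers": -1}, {"x": -400, "y": -170, "z": -20, "rx": 0, "ry": 0, "rz": 0.395, "fingers": -1}, {"x": -440, "y": -185, "z": -20, "rx": 0, "ry": 0, "rz": 0.395, "fingers": -1}, {"x": -470, "y": -195, "z": -20, "rx": 0, "ry": 0, "rz": 0.395, "fingers": -1}, {"x": -470, "y": -195, "z": -20, "rx": 0, "ry": 0, "rz": 0.395, "fingers": -1}, {"x": -470, "y": -195, "z": -20, "rx": 0, "ry": 0, "rz": 0.395, "fingers": -1}, {"x": -470, "y": -195, "z": -20, "rx": 0, "ry": 0, "rz": 0.395, "fingers": -1}]}}

```text
time_s: 1.82
tool_pos: [0.5831, 0.2958, 0.2505]
tool_rot: [180.0, -0.1, 140.2]
force: [-0.5, -0.5, 0.9]
grip_width: 0.0869
grasp_force: 0.0
```

Run:
```python
from h import *
from cell import sensors
o=sensors.get_obs();print(o['time_s'],o['tool_pos'],o['tool_rot'],o['qpos'])
snap('wrist','w2')
```

```text
1.825 [0.58312663 0.29581887 0.25054756] [ 1.79988044e+02 -5.76524098e-02  1.40167443e+02] [-40.68187684  18.48191624  14.84339238  81.41218663  -4.77831593
  80.72659812  24.3674805 ]
```

View pics/w2.png

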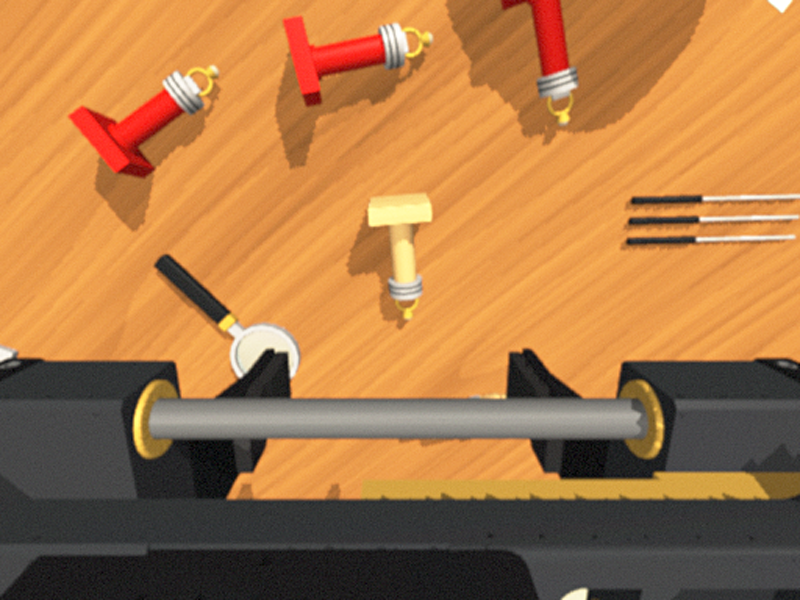

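The wrist view shows the beech post: the foot's front top edge runs from (370,226) to (432,221), the collet is at (404,288) and the stone at (408,316). The loupe's grip runs from (163,262) to (228,322), with the lens at (265,354).

Run:
```python
from h import *
from scipy.optimize import least_squares
from cell import sensors
c=load('w2');t=load('top0');s=load('side0');S=1.5625
def P(v,a,side,up):
    x,y,yaw=v;R=Rn.from_euler('zy',[yaw,8],degrees=True) # local x=axis (pitched down), z=up
    return np.array([x,y,.0267])+R.apply([a,side,up])
obs=[(c,(14,25,25),(432,221)),(c,(14,-25,25),(370,226)),(c,(110,0,0),(408,316)),(c,(77,0,0),(404.5,288)),
 (t,(110,0,0),(316,278)),(s,(110,0,0),(409,289))]
def f(v): return np.hstack([(proj(k,P(v,*l))-((np.array(p)+.5)/S-.5))*(1 if k is c else .5) for k,l,p in obs])
r=least_squares(f,[.53,.335,-40]);print(r.x,r.fun.round(1))
v=r.x
g=P(v,42,0,0);print('grasp axis pt',g)
o=sensors.get_obs()
# tool: z leaning L past vertical towards the foot, x = -axis direction side
for L in (33,):
    Rt=Rn.from_euler('zy',[v[2],0],degrees=True)*Rn.from_euler('y',L,degrees=True)*Rn.from_euler('xyz',[180,0,180],degrees=True)
    z=Rt.as_matrix()[:,2];print('z',z,'x',Rt.as_matrix()[:,0])
    gp=g-z*.004   # grasp point 4 mm back from the axis
    tcp=gp+z*.011
    print('tip low',tcp+z*.008)
    for back in (.1,0): print(back,tcp-z*back,rel(tcp-z*back,Rt,o['tool_pos'],o['tool_rot']))
for n,p in(('lens',(265,354)),('e',(163,262)),('ferr',(228,322))): print(n,at(c,p,.012,S))
```

```text
[-48.11884221  58.58476948 -54.13283098] [-323.5  427.    96.5  414.5 -230.8  438.1 -259.8  -86.3  562.6 -216.3
 -455.6 -395.9]
grasp axis pt [-23.75018676  24.54891431  -3.39809118]
z [-0.31910842  0.44136322 -0.83867057] x [-0.49138388  0.67963976  0.54463904]
tip low [-23.75497339  24.55553476  -3.41067124]
0.1 [-23.72050968  24.50786753  -3.32009482] (array([34169.7,  3022.8,  3597.6]), array([-0.0717,  0.5721,  0.2426]))
0 [-23.75242052  24.55200385  -3.40396187] (array([34222.4,  3036.2,  3681.5]), array([-0.0717,  0.5721,  0.2426]))
lens [0.56574343 0.1418865  0.012     ]
e [0.44278872 0.13384756 0.012     ]
ferr [0.52040317 0.1378836  0.012     ]
```

```bash
cat > fit.py <<'E'
from h import *
from scipy.optimize import least_squares
c=load('w2');t=load('top0');s=load('side0');S=1.5625
def P(v,a,side,up):
    x,y,yaw=v;R=Rn.from_euler('ZY',[yaw,8],degrees=True)
    return np.array([x,y,.0267])+R.apply([a,side,up])
obs=[(c,(14,25,25),(432,221)),(c,(14,-25,25),(370,226)),(c,(110,0,0),(408,316)),(c,(77,0,0),(404.5,288)),
 (t,(110,0,0),(316,278)),(s,(110,0,0),(409,289))]
obs=[(k,np.array(l)/1e3,p) for k,l,p in obs]
def f(v): return np.hstack([(proj(k,P(v,*l))-((np.array(p)+.5)/S-.5))*(1 if k is c else .5) for k,l,p in obs])
r=least_squares(f,[.53,.335,-40],x_scale=[.01,.01,1]);v=r.x
def tool(L): return Rn.from_euler('Z',v[2],degrees=True)*Rn.from_euler('y',L,degrees=True)*Rn.from_euler('xyz',[180,0,180],degrees=True)
E
python3 - <<'E'
from fit import *
from cell import sensors
print(v,r.fun.round(1));g=P(v,.042,0,0);print('grasp axis pt',g)
o=sensors.get_obs()
Rt=tool(33);z=Rt.as_matrix()[:,2];print('z',z,'x',Rt.as_matrix()[:,0])
tcp=g-z*.004+z*.011;print('tip',tcp+z*.008)
for b in (.08,0): print(b,tcp-z*b,rel(tcp-z*b,Rt,o['tool_pos'],o['tool_rot']))
E
```

```text
[  0.53737561   0.33315895 -35.82507275] [ 0.   0.2 -0.3 -0.1 -0.5  1.5  0.3 -1.5 -0.8 -0.6  0.2 -1.4]
grasp axis pt [0.57109813 0.30881506 0.02085473]
z [-0.44159756  0.31878406 -0.83867057] x [-0.68000061  0.4908844   0.54463904]
tip [0.56447416 0.31359682 0.00827467]
0.08 [0.60333475 0.28554383 0.08207768] (array([-22.1,   5.1, 168.5]), array([ 0.0204,  0.575 , -0.068 ]))
0 [0.56800694 0.31104655 0.01498404] (array([ 21.3,   2. , 235.7]), array([ 0.0204,  0.575 , -0.068 ]))
```

Emit:
{"op": "drive_tool", "data": {"moves": [{"x": -5, "y": 1, "z": 40, "rx": 0.005, "ry": 0.14, "rz": -0.017, "fingers": -1}, {"x": -11, "y": 3, "z": 80, "rx": 0.01, "ry": 0.29, "rz": -0.034, "fingers": -1}, {"x": -16, "y": 4, "z": 120, "rx": 0.015, "ry": 0.43, "rz": -0.051, "fingers": -1}, {"x": -22, "y": 5, "z": 160, "rx": 0.02, "ry": 0.575, "rz": -0.068, "fingers": -1}, {"x": -22, "y": 5, "z": 168, "rx": 0.02, "ry": 0.575, "rz": -0.068, "fingers": -1}, {"x": -22, "y": 5, "z": 168, "rx": 0.02, "ry": 0.575, "rz": -0.068, "fingers": -1}, {"x": -22, "y": 5, "z": 168, "rx": 0.02, "ry": 0.575, "rz": -0.068, "fingers": -1}]}}

```text
time_s: 2.75
tool_pos: [0.605, 0.2868, 0.0873]
tool_rot: [179.5, -32.8, 144.5]
force: [0.2, 0.2, 0.5]
grip_width: 0.0869
grasp_force: 0.0
```

Run:
```python
from fit import *
from cell import sensors
o=sensors.get_obs();print(o['time_s'],o['tool_pos'],o['tool_rot'],o['qpos'])
g=P(v,.042,0,0);Rt=tool(33);z=Rt.as_matrix()[:,2]
print(rel(g+z*.007,Rt,o['tool_pos'],o['tool_rot']))
c=snap('wrist','w3')
# predicted outline of the post in the picture, to check the fit
im=cv2.imread('pics/w3.png')
for a,sd,up in [(.014,.025,.025),(.014,-.025,.025),(0,.025,.025),(0,-.025,.025),(.084,0,.015),(.07,0,.015),(.11,0,0)]:
    q=(proj(c,P(v,a,sd,up))+.5)*1.5625-.5;cv2.drawMarker(im,tuple(int(k) for k in q.round()),(255,0,255),cv2.MARKER_CROSS,9,1)
cv2.imwrite('pics/w3.png',im)
```

```text
2.75 [0.60498694 0.28676444 0.08727475] [179.54979693 -32.75713743 144.4533551 ] [-20.90047778  42.02200385  10.09764964  72.45883674 -30.58400765
  89.93910498  48.93414912]
(array([-1.9, -2.4, 84.7]), array([0.0052, 0.0042, 0.0041]))
```

View pics/w3.png

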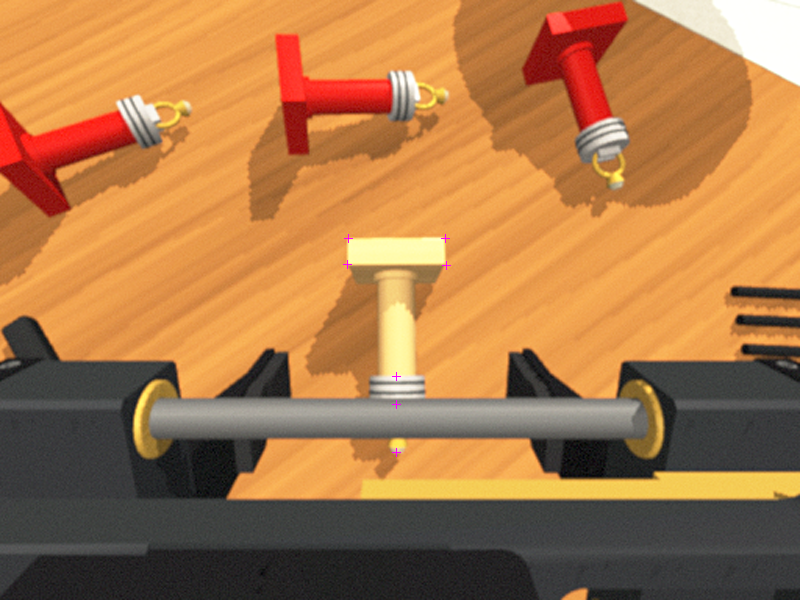

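The fitted outline crosses sit on the foot's top face at (348..446, 238..265), the collet and the stone, so the fit is good. The fingers straddle the stem. Going in.

Emit:
{"op": "drive_tool", "data": {"force": 30, "moves": [{"x": 0, "y": -2, "z": 35, "rx": 0.005, "ry": 0.004, "rz": 0.004, "fingers": -1}, {"x": -1, "y": -2, "z": 65, "rx": 0.005, "ry": 0.004, "rz": 0.004, "fingers": -1}, {"x": -2, "y": -2, "z": 83, "rx": 0.005, "ry": 0.004, "rz": 0.004, "fingers": -1}, {"x": -2, "y": -2, "z": 84, "rx": 0.005, "ry": 0.004, "rz": 0.004, "fingers": -1}, {"x": -2, "y": -2, "z": 84, "rx": 0.005, "ry": 0.004, "rz": 0.004, "fingers": -1}, {"x": -2, "y": -2, "z": 84, "rx": 0.005, "ry": 0.004, "rz": 0.004, "fingers": 1}, {"x": -2, "y": -2, "z": 84, "rx": 0.005, "ry": 0.004, "rz": 0.004, "fingers": 1}, {"x": -2, "y": -2, "z": 84, "rx": 0.005, "ry": 0.004, "rz": 0.004, "fingers": 1}, {"x": -2, "y": -2, "z": 84, "rx": 0.005, "ry": 0.004, "rz": 0.004, "fingers": 1}, {"x": -2, "y": -2, "z": 84, "rx": 0.005, "ry": 0.004, "rz": 0.004, "fingers": 1}, {"x": -2, "y": -2, "z": 84, "rx": 0.005, "ry": 0.004, "rz": 0.004, "fingers": 1}, {"x": -2, "y": -2, "z": 84, "rx": 0.005, "ry": 0.004, "rz": 0.004, "fingers": 1}]}}

```text
time_s: 4.3
tool_pos: [0.5682, 0.3086, 0.0122]
tool_rot: [-179.7, -33.2, 143.8]
force: [1.0, 0.7, 6.6]
grip_width: 0.0252
grasp_force: 3.1
```

Emit:
{"op": "drive_tool", "data": {"force": 30, "moves": [{"x": 0, "y": 0, "z": 0, "rx": 0, "ry": 0, "rz": 0, "fingers": 1}, {"x": 0, "y": 0, "z": 0, "rx": 0, "ry": 0, "rz": 0, "fingers": 1}, {"x": 0, "y": 0, "z": 0, "rx": 0, "ry": 0, "rz": 0, "fingers": 1}, {"x": 0, "y": 0, "z": 0, "rx": 0, "ry": 0, "rz": 0, "fingers": 1}]}}

```text
time_s: 4.8
tool_pos: [0.5682, 0.3086, 0.0122]
tool_rot: [-179.7, -33.2, 143.8]
force: [1.5, 1.1, 5.2]
grip_width: 0.0202
grasp_force: 31.6
```

```bash
cat > plan1.py <<'E'
from fit import *
from cell import sensors
o=sensors.get_obs();R0=Rn.from_euler('xyz',o['tool_rot'],degrees=True);p0=o['tool_pos']
axR=Rn.from_euler('ZY',[v[2],8],degrees=True)      # post local: x axis, y side, z up
org=P(v,0,0,0)
yawf=v[2]+float(__import__('sys').argv[1])
up=Rn.from_euler('ZY',[yawf,-90],degrees=True)
tgt=np.array([.540,-.130,.016+.035])
D=up*axR.inv();Rt=D*R0;pt=tgt+D.apply(p0-org)
print('tool z',Rt.as_matrix()[:,2],'pos',pt)
print('lift',rel(p0+[0,0,.12],R0,p0,o['tool_rot']))
print('place',rel(pt,Rt,p0,o['tool_rot']))
print('above',rel(pt+[0,0,.08],Rt,p0,o['tool_rot']))
full=(R0.inv()*Rt).as_rotvec()
np.savez('g.npz',p0=p0,r0=o['tool_rot'],org=org,ax=axR.as_matrix())
E
python3 plan1.py 0; python3 plan1.py 15
```

```text
tool z [ 0.73253145 -0.53119892 -0.42570575] pos [ 0.54612476 -0.1367298   0.09201666]
lift (array([  65.7,   -0.5, -100.4]), array([0., 0., 0.]))
place (array([-161.4, -373.5, -199. ]), array([-0.0092, -1.7104,  0.0033]))
above (array([-117.6, -373.9, -265.9]), array([-0.0092, -1.7104,  0.0033]))
tool z [ 0.84505544 -0.32350566 -0.42570575] pos [ 0.54765786 -0.13491528  0.09201666]
lift (array([  65.7,   -0.5, -100.4]), array([0., 0., 0.]))
place (array([-161.6, -371.1, -199.1]), array([-0.0899, -1.6997, -0.282 ]))
above (array([-117.8, -371.5, -266. ]), array([-0.0899, -1.6997, -0.282 ]))
```

```bash
python3 plan1.py -15
```

```text
tool z [ 0.57008665 -0.70269184 -0.42570575] pos [ 0.54417426 -0.13808569  0.09201666]
lift (array([  65.7,   -0.5, -100.4]), array([0., 0., 0.]))
place (array([-160.8, -375.8, -198.6]), array([ 0.0716, -1.6994,  0.2886]))
above (array([-117. , -376.1, -265.5]), array([ 0.0716, -1.6994,  0.2886]))
```

Emit:
{"op": "drive_tool", "data": {"moves": [{"x": 16, "y": 0, "z": -25, "rx": 0, "ry": 0, "rz": 0, "fingers": 1}, {"x": 40, "y": 0, "z": -60, "rx": 0, "ry": 0, "rz": 0, "fingers": 1}, {"x": 66, "y": 0, "z": -100, "rx": 0, "ry": 0, "rz": 0, "fingers": 1}, {"x": 80, "y": 0, "z": -125, "rx": 0, "ry": 0, "rz": 0, "fingers": 1}, {"x": 80, "y": 0, "z": -125, "rx": 0, "ry": 0, "rz": 0, "fingers": 1}, {"x": 80, "y": 0, "z": -125, "rx": 0, "ry": 0, "rz": 0, "fingers": 1}]}}

```text
time_s: 5.55
tool_pos: [0.5687, 0.3072, 0.1573]
tool_rot: [-179.4, -33.2, 143.6]
force: [-1.1, 0.2, -0.8]
grip_width: 0.0204
grasp_force: 30.0
```

Emit:
{"op": "drive_tool", "data": {"moves": [{"x": -14, "y": -27, "z": -10, "rx": 0.005, "ry": -0.121, "rz": 0.021, "fingers": 1}, {"x": -28, "y": -54, "z": -20, "rx": 0.01, "ry": -0.243, "rz": 0.041, "fingers": 1}, {"x": -42, "y": -81, "z": -30, "rx": 0.015, "ry": -0.364, "rz": 0.062, "fingers": 1}, {"x": -56, "y": -107, "z": -40, "rx": 0.02, "ry": -0.486, "rz": 0.082, "fingers": 1}, {"x": -70, "y": -134, "z": -50, "rx": 0.026, "ry": -0.607, "rz": 0.103, "fingers": 1}, {"x": -84, "y": -161, "z": -60, "rx": 0.031, "ry": -0.728, "rz": 0.124, "fingers": 1}, {"x": -98, "y": -188, "z": -70, "rx": 0.036, "ry": -0.85, "rz": 0.144, "fingers": 1}, {"x": -113, "y": -215, "z": -80, "rx": 0.041, "ry": -0.971, "rz": 0.165, "fingers": 1}, {"x": -127, "y": -242, "z": -90, "rx": 0.046, "ry": -1.092, "rz": 0.186, "fingers": 1}, {"x": -141, "y": -269, "z": -100, "rx": 0.051, "ry": -1.214, "rz": 0.206, "fingers": 1}, {"x": -155, "y": -295, "z": -110, "rx": 0.056, "ry": -1.335, "rz": 0.227, "fingers": 1}, {"x": -169, "y": -322, "z": -120, "rx": 0.061, "ry": -1.457, "rz": 0.247, "fingers": 1}, {"x": -183, "y": -349, "z": -130, "rx": 0.066, "ry": -1.578, "rz": 0.268, "fingers": 1}, {"x": -197, "y": -376, "z": -140, "rx": 0.072, "ry": -1.699, "rz": 0.289, "fingers": 1}, {"x": -197, "y": -376, "z": -140, "rx": 0.072, "ry": -1.699, "rz": 0.289, "fingers": 1}, {"x": -197, "y": -376, "z": -140, "rx": 0.072, "ry": -1.699, "rz": 0.289, "fingers": 1}, {"x": -197, "y": -376, "z": -140, "rx": 0.072, "ry": -1.699, "rz": 0.289, "fingers": 1}, {"x": -197, "y": -376, "z": -140, "rx": 0.072, "ry": -1.699, "rz": 0.289, "fingers": 1}]}}

```text
time_s: 7.8
tool_pos: [0.5444, -0.1373, 0.1717]
tool_rot: [179.4, 64.8, 128.5]
force: [0.4, -0.6, -0.8]
grip_width: 0.0198
grasp_force: 30.0
```

Run:
```python
from h import *
from cell import sensors
o=sensors.get_obs();print(o['time_s'],o['tool_pos'],o['tool_rot'],o['qpos'])
g=load('g');R0=Rn.from_euler('xyz',g['r0'],degrees=True);R=Rn.from_euler('xyz',o['tool_rot'],degrees=True)
D=R*R0.inv();org=o['tool_pos']+D.apply(g['org']-g['p0']);A=(D.as_matrix()@g['ax']);print('org',org,'axis',A[:,0])
b=(0,0,0)
S=2.6;cs=snap('side','s1',1);ct=snap('top','t1',1)
q=proj(cs,[.53,-.16,.1]).astype(int);qt=proj(ct,[.54,-.17,.1]).astype(int);print(q,qt)
a=cs['image'][q[1]-90:q[1]+90,q[0]-75:q[0]+75];bb=ct['image'][qt[1]-90:qt[1]+90,qt[0]-75:qt[0]+75]
im=np.hstack([a,bb])[:,:,::-1];print(im.shape)
cv2.imwrite('pics/st1.png',cv2.resize(im,None,fx=2.6,fy=2.6,interpolation=cv2.INTER_CUBIC))
```

```text
7.8 [ 0.54443    -0.13728977  0.17173766] [179.4496499   64.79651898 128.46990221] [-41.61392865   2.68053002  18.83928065 137.2577183   84.06956707
  60.06817029 -44.92118758]
org [ 0.54025007 -0.12920127  0.13072213] axis [ 5.12642247e-05 -1.13357257e-04  9.99999992e-01]
[287 257] [338 200]
(180, 300, 3)
```

View pics/st1.png

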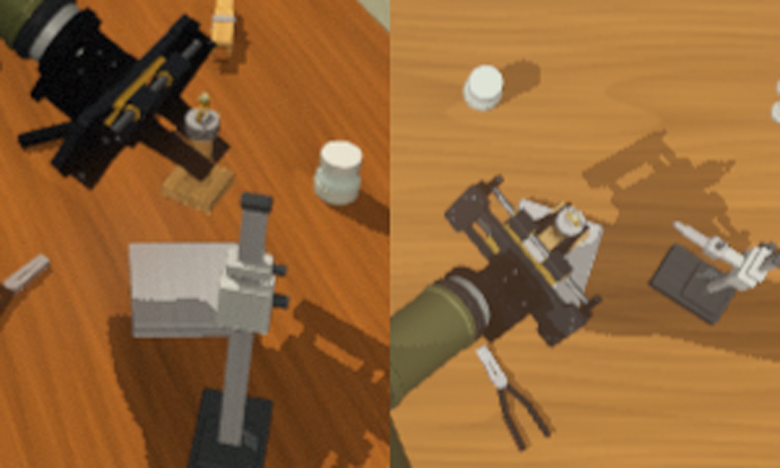

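The post hangs upright over the block. In the left (side) half the foot is at about (198,188) and the stone at (205,97); in the right (top) half the stone is at (573,212). Next I check these against the prediction.

Run:
```python
from h import *
from cell import sensors
cs=load('s1');ct=load('t1');org=np.array([.5403,-.1292,.1307])
f=lambda c,X,o,dx:(proj(c,X)-o+.5)*2.6-.5+[dx,0]
os,ot=np.array([287-75,257-90]),np.array([338-75,200-90])
print('stone',f(cs,org+[0,0,.11],os,0),f(ct,org+[0,0,.11],ot,390),'foot',f(cs,org+[0,0,.014],os,0))
print('collet top',f(cs,org+[0,0,.084],os,0),f(ct,org+[0,0,.084],ot,390))
# top block corners now, visible right edge; scriber tip
print('tip rays')
print('block corner', [f(ct,X,ot,390).round() for X in ([.5989,-.106,.016],[.5748,-.2088,.016],[.4627,-.1755,.016])])
print('block side',[f(cs,X,os,0).round() for X in ([.5989,-.106,.016],[.5748,-.2088,.016],[.4627,-.1755,.016],[.4945,-.0739,.016])])
o=sensors.get_obs()
print(rel(o['tool_pos']-[0,0,.110],Rn.from_euler('xyz',o['tool_rot'],degrees=True),o['tool_pos'],o['tool_rot']))
```

```text
stone [204.2683829  92.7345646] [573.06683553 213.25238387] foot [198.20471055 175.28764981]
collet top [202.56115288 115.97742756] [568.9740031  217.42975285]
tip rays
block corner [array([524., 199.]), array([605., 219.]), array([580., 307.])]
block side [array([236., 244.]), array([258., 323.]), array([134., 328.]), array([128., 246.])]
(array([99.5, -0.4, 46.8]), array([0., 0., 0.]))
```

Emit:
{"op": "drive_tool", "data": {"moves": [{"x": 18, "y": 0, "z": 9, "rx": 0, "ry": 0, "rz": 0, "fingers": 1}, {"x": 36, "y": 0, "z": 17, "rx": 0, "ry": 0, "rz": 0, "fingers": 1}, {"x": 54, "y": 0, "z": 25, "rx": 0, "ry": 0, "rz": 0, "fingers": 1}, {"x": 72, "y": 0, "z": 34, "rx": 0, "ry": 0, "rz": 0, "fingers": 1}, {"x": 86, "y": 0, "z": 40.5, "rx": 0, "ry": 0, "rz": 0, "fingers": 1}, {"x": 93, "y": 0, "z": 43.8, "rx": 0, "ry": 0, "rz": 0, "fingers": 1}, {"x": 95, "y": 0, "z": 44.7, "rx": 0, "ry": 0, "rz": 0, "fingers": 1}, {"x": 95, "y": 0, "z": 44.7, "rx": 0, "ry": 0, "rz": 0, "fingers": 1}, {"x": 95, "y": 0, "z": 44.7, "rx": 0, "ry": 0, "rz": 0, "fingers": 1}, {"x": 95, "y": 0, "z": 44.7, "rx": 0, "ry": 0, "rz": 0, "fingers": 1}]}}

```text
time_s: 9.15
tool_pos: [0.5441, -0.1379, 0.0665]
tool_rot: [179.6, 64.8, 128.5]
force: [-0.4, 0.3, -1.0]
grip_width: 0.0204
grasp_force: 30.0
```

```bash
cat > st.py <<'E'
from h import *
from cell import sensors
o=sensors.get_obs();print(o['time_s'],o['tool_pos'],o['tool_rot'],o['qpos'],o['force'])
g=load('g');R0=Rn.from_euler('xyz',g['r0'],degrees=True);R=Rn.from_euler('xyz',o['tool_rot'],degrees=True)
D=R*R0.inv();org=o['tool_pos']+D.apply(g['org']-g['p0']);A=(D.as_matrix()@g['ax']);print('org',org,'axis',A[:,0])
E
python3 st.py
```

```text
9.15 [ 0.54406766 -0.13785864  0.06648138] [179.56776789  64.819996   128.5342272 ] [-40.70603018  20.03033345  18.26450907 138.11731822  91.62896901
  55.24044683 -65.24548861] [-0.42862189  0.31679885 -1.00708428]
org [ 0.53987603 -0.12980259  0.02546066] axis [4.83129651e-04 7.53388014e-04 9.99999599e-01]
```

Estimated 9.5 mm to go; lowering in small steps until contact.

Emit:
{"op": "drive_tool", "data": {"moves": [{"x": 1.8, "y": 0, "z": 0.85, "rx": 0, "ry": 0, "rz": 0, "fingers": 1}, {"x": 3.6, "y": 0, "z": 1.7, "rx": 0, "ry": 0, "rz": 0, "fingers": 1}, {"x": 5.0, "y": 0, "z": 2.35, "rx": 0, "ry": 0, "rz": 0, "fingers": 1}, {"x": 6.3, "y": 0, "z": 3.0, "rx": 0, "ry": 0, "rz": 0, "fingers": 1}, {"x": 6.3, "y": 0, "z": 3.0, "rx": 0, "ry": 0, "rz": 0, "fingers": 1}, {"x": 6.3, "y": 0, "z": 3.0, "rx": 0, "ry": 0, "rz": 0, "fingers": 1}]}}

```text
time_s: 9.9
tool_pos: [0.5439, -0.138, 0.0591]
tool_rot: [179.7, 64.8, 128.7]
force: [-0.1, -0.9, -1.3]
grip_width: 0.0203
grasp_force: 30.0
```

Emit:
{"op": "drive_tool", "data": {"moves": [{"x": 0.9, "y": 0, "z": 0.4, "rx": 0, "ry": 0, "rz": 0, "fingers": 1}, {"x": 1.8, "y": 0, "z": 0.85, "rx": 0, "ry": 0, "rz": 0, "fingers": 1}, {"x": 1.8, "y": 0, "z": 0.85, "rx": 0, "ry": 0, "rz": 0, "fingers": 1}, {"x": 1.8, "y": 0, "z": 0.85, "rx": 0, "ry": 0, "rz": 0, "fingers": 1}]}}

```text
time_s: 10.4
tool_pos: [0.544, -0.1379, 0.0572]
tool_rot: [179.7, 64.8, 128.6]
force: [-0.0, 0.4, 0.6]
grip_width: 0.0201
grasp_force: 30.0
```

Emit:
{"op": "drive_tool", "data": {"moves": [{"x": 0.9, "y": 0, "z": 0.4, "rx": 0, "ry": 0, "rz": 0, "fingers": 1}, {"x": 0.9, "y": 0, "z": 0.4, "rx": 0, "ry": 0, "rz": 0, "fingers": 1}, {"x": 0.9, "y": 0, "z": 0.4, "rx": 0, "ry": 0, "rz": 0, "fingers": 1}]}}

```text
time_s: 10.78
tool_pos: [0.5443, -0.1381, 0.0571]
tool_rot: [179.6, 64.9, 128.6]
force: [-1.8, 1.8, 4.8]
grip_width: 0.0204
grasp_force: 30.0
```

Emit:
{"op": "drive_tool", "data": {"moves": [{"x": 0, "y": 0, "z": 0, "rx": 0, "ry": 0, "rz": 0, "fingers": 0.3}, {"x": 0, "y": 0, "z": 0, "rx": 0, "ry": 0, "rz": 0, "fingers": 0.3}, {"x": 0, "y": 0, "z": 0, "rx": 0, "ry": 0, "rz": 0, "fingers": -0.2}, {"x": 0, "y": 0, "z": 0, "rx": 0, "ry": 0, "rz": 0, "fingers": -0.2}, {"x": 0, "y": 0, "z": 0, "rx": 0, "ry": 0, "rz": 0, "fingers": -0.2}, {"x": 0, "y": 0, "z": 0, "rx": 0, "ry": 0, "rz": 0, "fingers": -0.2}, {"x": 0, "y": 0, "z": 0, "rx": 0, "ry": 0, "rz": 0, "fingers": -0.2}]}}

```text
time_s: 11.65
tool_pos: [0.5439, -0.1379, 0.0561]
tool_rot: [179.7, 64.8, 128.7]
force: [-0.2, 0.6, -1.0]
grip_width: 0.0522
grasp_force: 0.0
```

```bash
python3 st.py
```

```text
11.65 [ 0.54391017 -0.13793801  0.05611569] [179.69908376  64.81267691 128.65672827] [-40.58837052  21.86077249  18.09451082 137.99139774  92.3454794
  54.94340168 -67.17511756] [-0.23217486  0.64009944 -0.99867418]
org [ 0.53968348 -0.12990309  0.01509442] axis [0.00132498 0.00126198 0.99999833]
```

Emit:
{"op": "drive_tool", "data": {"moves": [{"x": -5, "y": 0, "z": -2.3, "rx": 0, "ry": 0, "rz": 0, "fingers": -1}, {"x": -14, "y": 0, "z": -6.6, "rx": 0, "ry": 0, "rz": 0, "fingers": -1}, {"x": -27, "y": 0, "z": -12.7, "rx": 0, "ry": 0, "rz": 0, "fingers": -1}, {"x": -45, "y": 0, "z": -21, "rx": 0, "ry": 0, "rz": 0, "fingers": -1}, {"x": -65, "y": 0, "z": -30.6, "rx": 0, "ry": 0, "rz": 0, "fingers": -1}, {"x": -86, "y": 0, "z": -40.5, "rx": 0, "ry": 0, "rz": 0, "fingers": -1}, {"x": -107, "y": 0, "z": -50.4, "rx": 0, "ry": 0, "rz": 0, "fingers": -1}, {"x": -127, "y": 0, "z": -59.8, "rx": 0, "ry": 0, "rz": 0, "fingers": -1}, {"x": -127, "y": 0, "z": -59.8, "rx": 0, "ry": 0, "rz": 0, "fingers": -1}, {"x": -127, "y": 0, "z": -59.8, "rx": 0, "ry": 0, "rz": 0, "fingers": -1}]}}

```text
time_s: 12.9
tool_pos: [0.5432, -0.1382, 0.1961]
tool_rot: [179.7, 64.8, 128.6]
force: [0.1, 0.5, 0.0]
grip_width: 0.0867
grasp_force: 0.0
```

Run:
```python
from h import *
from cell import sensors
o=sensors.get_obs();print(o['time_s'],o['tool_pos'],o['tool_rot'],o['qpos'].round(1))
print(rel([.496,.135,.25],Rn.from_euler('xyz',[180,0,3.7],degrees=True),o['tool_pos'],o['tool_rot']))
print(rel([.50,0.0,.26],Rn.from_euler('xyz',[180,20,50],degrees=True),o['tool_pos'],o['tool_rot']))
c=snap('top','t2',1)
```

```text
12.9 [ 0.54320829 -0.13822209  0.19605894] [179.6767013   64.7725863  128.62315077] [-41.8  -0.9  18.8 136.6  82.4  61.6 -40.4]
(array([  54.7,  135. , -242. ]), array([1.2104, 0.6243, 1.9057]))
(array([  -0.3,   53.4, -149. ]), array([0.9506, 0.6499, 1.0385]))
```

Run:
```python
from h import *
R=Rn.from_euler('xyz',[179.7,64.8,128.6],degrees=True);w=np.array([1.21,.624,1.906])
for f in np.linspace(0,1,7):
    M=(R*Rn.from_rotvec(w*f)).as_matrix();print(round(f,2),'z',M[:,2].round(2),'x',M[:,0].round(2))
```

```text
0.0 z [ 0.57 -0.7  -0.43] x [-0.27  0.33 -0.9 ]
0.17 z [ 0.38 -0.75 -0.54] x [-0.04  0.56 -0.82]
0.33 z [ 0.2  -0.72 -0.66] x [ 0.23  0.69 -0.68]
0.5 z [ 0.05 -0.61 -0.79] x [ 0.51  0.7  -0.5 ]
0.67 z [-0.04 -0.43 -0.9 ] x [ 0.75  0.58 -0.31]
0.83 z [-0.06 -0.22 -0.97] x [ 0.92  0.36 -0.13]
1.0 z [ 0. -0. -1.] x [1.   0.06 0.  ]
```

Emit:
{"op": "drive_tool", "data": {"moves": [{"x": -8, "y": 6, "z": -30, "rx": 0, "ry": 0, "rz": 0, "fingers": -1}, {"x": -12, "y": 12, "z": -55, "rx": 0.08, "ry": 0.042, "rz": 0.127, "fingers": -1}, {"x": -8, "y": 21, "z": -70, "rx": 0.161, "ry": 0.083, "rz": 0.254, "fingers": -1}, {"x": -4, "y": 30, "z": -84, "rx": 0.242, "ry": 0.125, "rz": 0.381, "fingers": -1}, {"x": 0, "y": 39, "z": -98, "rx": 0.323, "ry": 0.166, "rz": 0.508, "fingers": -1}, {"x": 5, "y": 48, "z": -112, "rx": 0.403, "ry": 0.208, "rz": 0.635, "fingers": -1}, {"x": 10, "y": 57, "z": -126, "rx": 0.484, "ry": 0.25, "rz": 0.762, "fingers": -1}, {"x": 15, "y": 66, "z": -140, "rx": 0.565, "ry": 0.291, "rz": 0.889, "fingers": -1}, {"x": 20, "y": 75, "z": -154, "rx": 0.645, "ry": 0.333, "rz": 1.016, "fingers": -1}, {"x": 25, "y": 84, "z": -167, "rx": 0.726, "ry": 0.375, "rz": 1.143, "fingers": -1}, {"x": 30, "y": 93, "z": -180, "rx": 0.807, "ry": 0.416, "rz": 1.27, "fingers": -1}, {"x": 35, "y": 102, "z": -193, "rx": 0.887, "ry": 0.458, "rz": 1.398, "fingers": -1}, {"x": 40, "y": 111, "z": -206, "rx": 0.968, "ry": 0.499, "rz": 1.525, "fingers": -1}, {"x": 45, "y": 119, "z": -218, "rx": 1.049, "ry": 0.541, "rz": 1.652, "fingers": -1}, {"x": 50, "y": 127, "z": -230, "rx": 1.13, "ry": 0.583, "rz": 1.779, "fingers": -1}, {"x": 55, "y": 135, "z": -242, "rx": 1.21, "ry": 0.624, "rz": 1.906, "fingers": -1}, {"x": 55, "y": 135, "z": -242, "rx": 1.21, "ry": 0.624, "rz": 1.906, "fingers": -1}, {"x": 55, "y": 135, "z": -242, "rx": 1.21, "ry": 0.624, "rz": 1.906, "fingers": -1}, {"x": 55, "y": 135, "z": -242, "rx": 1.21, "ry": 0.624, "rz": 1.906, "fingers": -1}, {"x": 55, "y": 135, "z": -242, "rx": 1.21, "ry": 0.624, "rz": 1.906, "fingers": -1}]}}

```text
time_s: 15.45
tool_pos: [0.4963, 0.1354, 0.2496]
tool_rot: [179.9, 0.0, 3.8]
force: [0.6, -0.5, 1.1]
grip_width: 0.0872
grasp_force: 0.0
```

Run:
```python
from h import *
from cell import sensors
o=sensors.get_obs();print(o['time_s'],o['tool_pos'],o['tool_rot'],o['qpos'].round(1))
cw=snap('wrist','w4',1);cs=snap('side','s4',1);ct=snap('top','t4',1)
X=[.54,-.18,.12]
qs=proj(cs,X).astype(int);qt=proj(ct,X).astype(int);print(qs,qt)
a=cs['image'][qs[1]-60:qs[1]+60,qs[0]-60:qs[0]+60];b=ct['image'][qt[1]-60:qt[1]+60,qt[0]-60:qt[0]+60]
r=lambda i,s:cv2.resize(i,None,fx=s,fy=s,interpolation=cv2.INTER_CUBIC)
L=np.vstack([r(a,2.5),r(b,2.5)])          # 300x600
W=r(cw['image'][:,:][0:300],500/512*1.0)
W2=np.zeros((600,500,3),np.uint8);W2[:W.shape[0],:W.shape[1]]=W
W2[300:,:]=r(np.ascontiguousarray(b[30:90,5:105]),5)
cv2.imwrite('pics/m4.png',np.hstack([L,W2])[:,:,::-1])
```

```text
15.45 [0.49626341 0.13539995 0.24964034] [1.79881380e+02 1.07487720e-02 3.76522197e+00] [ -40.1    0.8   22.1  101.3   -0.2   78.  -104.1]
[295 255] [342 199]
```

View pics/m4.png

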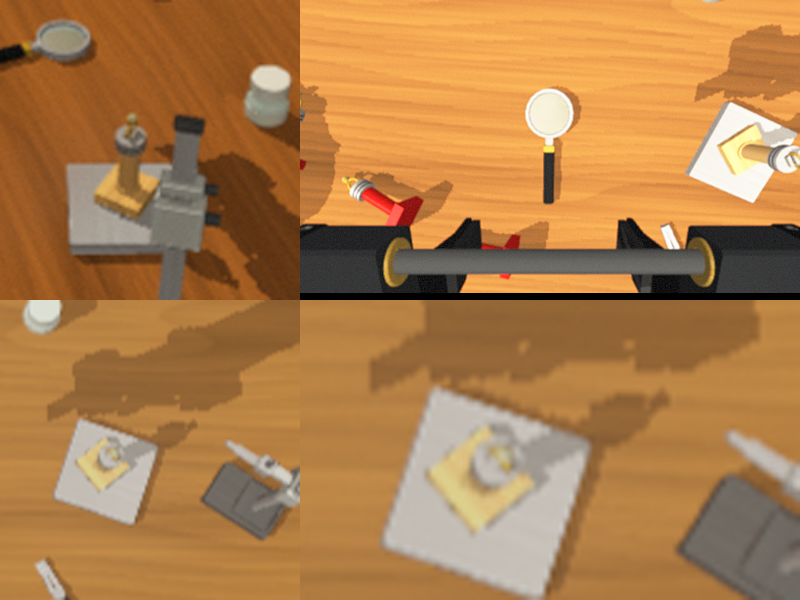

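The post stands upright with its whole foot on the block. In the wrist crop the loupe rim is at (550,112) and the handle runs to (549,203). In the enlarged top view (lower right) the scriber tip is at (728,434).

Run:
```python
from h import *
from cell import sensors
c=load('w4');s=500/512
l=at(c,(250,112),.010,s);e=at(c,(249,203),.010,s);f=at(c,(250.5,150),.010,s)
print(l,e,f,np.linalg.norm(l-e),np.linalg.norm(f-l))
d=(e-l)/np.linalg.norm(e-l);yaw=np.degrees(np.arctan2(-d[1],-d[0]));h=l+d*.072
print('yaw',yaw,'handle',h)
o=sensors.get_obs()
Rt=Rn.from_euler('xyz',[180,0,yaw],degrees=True)
print(rel([h[0],h[1],.0095],Rt,o['tool_pos'],o['tool_rot']))
# lens edges for colour check
im=c['image'].astype(int);row=im[115];print(np.where((row.min(1)>170))[0])
col=im[:,256];print(np.where((col.min(1)>170))[0])
r=im[180];print(np.where(r.max(1)<70)[0])
```

```text
[0.57028855 0.13699166 0.01      ] [0.43822953 0.12968809 0.01      ] [0.51813526 0.13279175 0.01      ] 0.1322608285009016 0.05232213182644039
yaw 3.1655371030808817 handle [0.49839841 0.13301575 0.01      ]
(array([  1.9,   2. , 240.4]), array([ 0.0015, -0.0003,  0.0098]))
[231 232 233 234 235 236 237 238 239 240 241 242 243 244 245 246 247 248
 249 250 251 252 253 254 255 256 257 258 259 260 261 262 263 264 265 266
 267 268 269 270 271 272 273 274 275 276 277 278 279 434 435 436 437 438
 439 440 441 442 443 444 445 446 447 448 449 450 451 452 453 454 455 456
 457 458 459 460 461 462 463]
[ 91  92  93  94  95  96  97  98  99 100 101 102 103 104 105 106 107 108
 109 110 111 112 113 114 115 116 117 118 119 120 121 122 123 124 125 126
 127 128 129 130 131 132 133 134 135 136 137 138 139 140 141 142 143 144
 145 146 147 148]
[250 251 252 253 254 255 256 257 258 259]
```

Emit:
{"op": "drive_tool", "data": {"moves": [{"x": 0, "y": 1, "z": 40, "rx": 0, "ry": 0, "rz": 0.01, "fingers": -1}, {"x": 1, "y": 2, "z": 85, "rx": 0, "ry": 0, "rz": 0.01, "fingers": -1}, {"x": 2, "y": 2, "z": 130, "rx": 0, "ry": 0, "rz": 0.01, "fingers": -1}, {"x": 2, "y": 2, "z": 175, "rx": 0, "ry": 0, "rz": 0.01, "fingers": -1}, {"x": 2, "y": 2, "z": 210, "rx": 0, "ry": 0, "rz": 0.01, "fingers": -1}, {"x": 2, "y": 2, "z": 228, "rx": 0, "ry": 0, "rz": 0.01, "fingers": -1}, {"x": 2, "y": 2, "z": 235, "rx": 0, "ry": 0, "rz": 0.01, "fingers": -1}, {"x": 2, "y": 2, "z": 235, "rx": 0, "ry": 0, "rz": 0.01, "fingers": -1}, {"x": 2, "y": 2, "z": 235, "rx": 0, "ry": 0, "rz": 0.01, "fingers": -1}, {"x": 2, "y": 2, "z": 235, "rx": 0, "ry": 0, "rz": 0.01, "fingers": -1}]}}

```text
time_s: 16.85
tool_pos: [0.4993, 0.1335, 0.016]
tool_rot: [180.0, -0.1, 3.1]
force: [0.6, 0.3, -0.4]
grip_width: 0.0871
grasp_force: 0.0
```

Run:
```python
from h import *
from cell import sensors
o=sensors.get_obs();print(o['time_s'],o['tool_pos'],o['tool_rot'],o['qpos'].round(1),o['force'])
```

```text
16.85 [0.49929992 0.13346114 0.01603934] [ 1.79987565e+02 -1.38560720e-01  3.13559808e+00] [-37.6  15.2  21.9 115.4  -7.2  50.5 -98.7] [ 0.5623135   0.31167774 -0.42366319]
```

Emit:
{"op": "drive_tool", "data": {"force": 35, "moves": [{"x": 0, "y": 0, "z": 4, "rx": 0, "ry": 0, "rz": 0, "fingers": -1}, {"x": 0, "y": 0, "z": 6, "rx": 0, "ry": 0, "rz": 0, "fingers": -1}, {"x": 0, "y": 0, "z": 6, "rx": 0, "ry": 0, "rz": 0, "fingers": -1}, {"x": 0, "y": 0, "z": 6, "rx": 0, "ry": 0, "rz": 0, "fingers": 1}, {"x": 0, "y": 0, "z": 6, "rx": 0, "ry": 0, "rz": 0, "fingers": 1}, {"x": 0, "y": 0, "z": 6, "rx": 0, "ry": 0, "rz": 0, "fingers": 1}, {"x": 0, "y": 0, "z": 6, "rx": 0, "ry": 0, "rz": 0, "fingers": 1}, {"x": 0, "y": 0, "z": 6, "rx": 0, "ry": 0, "rz": 0, "fingers": 1}, {"x": 0, "y": 0, "z": 6, "rx": 0, "ry": 0, "rz": 0, "fingers": 1}, {"x": 0, "y": 0, "z": 6, "rx": 0, "ry": 0, "rz": 0, "fingers": 1}, {"x": 0, "y": 0, "z": 6, "rx": 0, "ry": 0, "rz": 0, "fingers": 1}, {"x": 0, "y": 0, "z": 6, "rx": 0, "ry": 0, "rz": 0, "fingers": 1}, {"x": 0, "y": 0, "z": 6, "rx": 0, "ry": 0, "rz": 0, "fingers": 1}]}}

```text
time_s: 18.48
tool_pos: [0.4985, 0.1332, 0.009]
tool_rot: [179.9, -0.0, 3.1]
force: [0.0, 0.3, -0.4]
grip_width: 0.0158
grasp_force: 35.0
```

Run:
```python
from h import *
from cell import sensors
o=sensors.get_obs();print(o['time_s'],o['tool_pos'],o['tool_rot'],o['force'])
np.savez('lg.npz',p0=o['tool_pos'],r0=o['tool_rot'])
```

```text
18.475 [0.49849735 0.13315297 0.00902418] [ 1.79941551e+02 -3.31661191e-02  3.13310691e+00] [ 0.02030031  0.25756256 -0.39501268]
```

Emit:
{"op": "drive_tool", "data": {"moves": [{"x": 0, "y": 0, "z": -15, "rx": 0, "ry": 0, "rz": 0, "fingers": 1}, {"x": 0, "y": 0, "z": -40, "rx": 0, "ry": 0, "rz": 0, "fingers": 1}, {"x": 0, "y": 0, "z": -75, "rx": 0, "ry": 0, "rz": 0, "fingers": 1}, {"x": 0, "y": 0, "z": -115, "rx": 0, "ry": 0, "rz": 0, "fingers": 1}, {"x": 0, "y": 0, "z": -155, "rx": 0, "ry": 0, "rz": 0, "fingers": 1}, {"x": 0, "y": 0, "z": -195, "rx": 0, "ry": 0, "rz": 0, "fingers": 1}, {"x": 0, "y": 0, "z": -235, "rx": 0, "ry": 0, "rz": 0, "fingers": 1}, {"x": -5, "y": 25, "z": -265, "rx": 0, "ry": 0, "rz": 0.04, "fingers": 1}, {"x": -12, "y": 60, "z": -280, "rx": 0, "ry": 0, "rz": 0.09, "fingers": 1}, {"x": -20, "y": 100, "z": -280, "rx": 0, "ry": 0, "rz": 0.15, "fingers": 1}, {"x": -28, "y": 140, "z": -280, "rx": 0, "ry": 0, "rz": 0.2, "fingers": 1}, {"x": -36, "y": 180, "z": -280, "rx": 0, "ry": 0, "rz": 0.26, "fingers": 1}, {"x": -40, "y": 200, "z": -280, "rx": 0, "ry": 0, "rz": 0.29, "fingers": 1}, {"x": -42, "y": 211, "z": -280, "rx": 0, "ry": 0, "rz": 0.3, "fingers": 1}, {"x": -42, "y": 211, "z": -280, "rx": 0, "ry": 0, "rz": 0.3, "fingers": 1}, {"x": -42, "y": 211, "z": -280, "rx": 0, "ry": 0, "rz": 0.3, "fingers": 1}, {"x": -42, "y": 211, "z": -280, "rx": 0, "ry": 0, "rz": 0.3, "fingers": 1}]}}

```text
time_s: 20.6
tool_pos: [0.4681, -0.0783, 0.2891]
tool_rot: [179.9, -0.0, -13.9]
force: [-0.2, 0.1, -0.3]
grip_width: 0.0158
grasp_force: 35.0
```

Run:
```python
from h import *
from cell import sensors
o=sensors.get_obs();print(o['time_s'],o['tool_pos'],o['tool_rot'],o['qpos'].round(1),o['force'])
cw=snap('wrist','w5',1.5625)
```

```text
20.6 [ 0.46814638 -0.07833439  0.28908261] [ 1.79939475e+02 -3.43296567e-02 -1.39207938e+01] [ -29.9   -6.7   33.5  102.8    3.8   82.9 -101. ] [-0.15598127  0.08496864 -0.3337566 ]
```

View pics/w5.png

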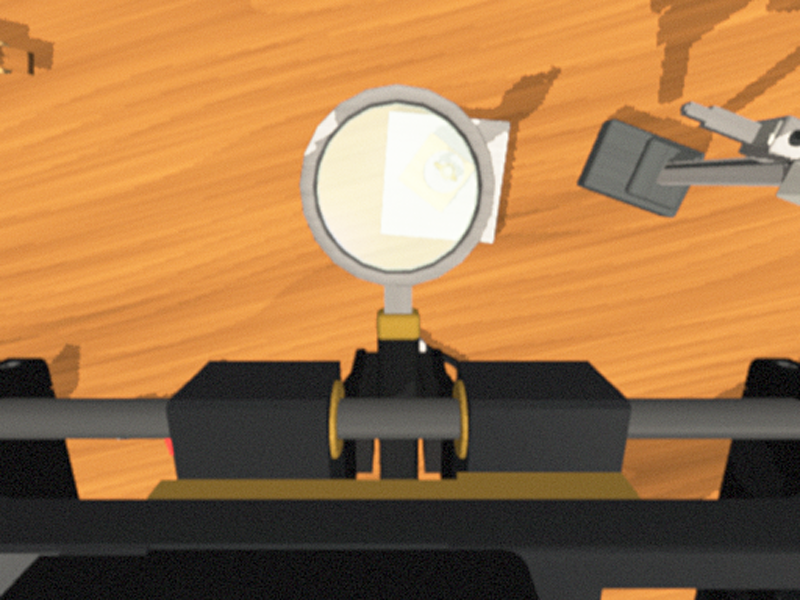

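The wrist view shows the lens centred at (398,186), level, with the post visible through it (stone at about (449,163)) and the scriber tip at (683,107).

Run:
```python
from h import *
from cell import sensors
w=load('w5');t=load('t4');o=sensors.get_obs();S=1.5625
print('tip',tri([ray(w,(683,107),S),ray(t,(372.6,195.8))]), tri([ray(w,(683,107),S),ray(load('top0'),(584,308),S)]))
R=Rn.from_euler('xyz',o['tool_rot'],degrees=True)
L=o['tool_pos']+R.apply([.0718,0,.003]);print('lens pred',L,(proj(w,L)+.5)*S-.5)
l=at(w,(398,186),L[2]+.006,S);print('lens meas (rim top)',l,'in tool',R.inv().apply(l-o['tool_pos']))
st=np.array([.5397,-.130,.126]);print('stone pred px',(proj(w,st)+.5)*S-.5,'meas',at(w,(449,163),.126,S))
a=w['image'][55:85,425:455];b=t['image'][180:210,358:388]
big=np.hstack([cv2.resize(i,None,fx=13,fy=13,interpolation=cv2.INTER_CUBIC) for i in(a,b)]);d=w['image'][80:130,255:320]
d=cv2.resize(d,(260,200),interpolation=cv2.INTER_CUBIC);z=np.zeros((200,780,3),np.uint8);z[:,:260]=d
cv2.imwrite('pics/tip.png',np.vstack([big,z])[:,:,::-1])
```

```text
tip (array([ 0.53914043, -0.25163279,  0.19279893]), [np.float64(0.0004326859814902705), np.float64(0.0004326859814898423)]) (array([ 0.53838772, -0.25752828,  0.18243786]), [np.float64(0.0012821872828565203), np.float64(0.0012821872828568401)])
lens pred [ 0.53780984 -0.09583236  0.28617056] [395.67318024 186.80750851]
lens meas (rim top) [ 0.53795414 -0.0966903   0.29217056] in tool [ 0.07215087  0.000804   -0.00299895]
stone pred px [443.89165094 168.23234995] meas [ 0.54221542 -0.13414689  0.126     ]
```

View pics/tip.png

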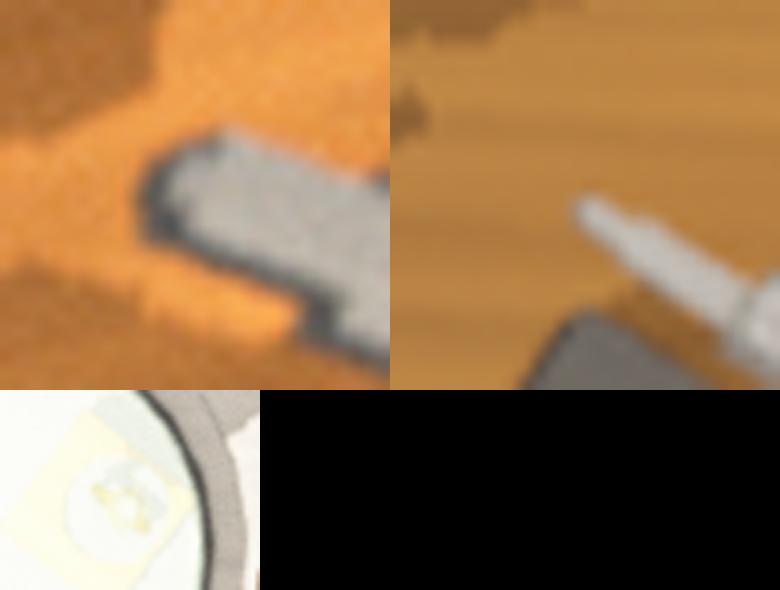

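The wrist crop has the scriber's blunt end centred at about (152,197) and the top crop at about (575,203). Through the lens the ring and stone are at about (127,500). I combine the rays next, and will take more wrist views for a better height.

Run:
```python
from h import *
from cell import sensors
w=load('w5');t=load('t4');s=load('s4');o=sensors.get_obs()
print('tip',tri([ray(w,(152,197),13,(425,55)),ray(t,(185,203),13,(358,180))]))
pw=(np.array([127,110])+.5)/4-.5+[255,80]
print('stone',tri([ray(w,pw),ray(t,(328,199.4)),ray(s,(287.4,241.8))]),at(w,pw,.126),at(t,(328,199.4),.126),at(s,(287.4,241.8),.126))
def tip(c,guess,r=22):
    u=proj(c,guess).astype(int);x0,y0=u-r
    im=c['image'][max(y0,0):y0+2*r,max(x0,0):x0+2*r];hsv=cv2.cvtColor(im,cv2.COLOR_RGB2HSV)
    m=(hsv[:,:,1]<90).astype(np.uint8)
    ys,xs=np.nonzero(m);return m,u
m,u=tip(w,[.539,-.2516,.193]);print(u)
for r in m: print(''.join('.#'[k] for k in r))
for yaw in (-13.9,-25):
  Rt=Rn.from_euler('xyz',[180,0,yaw],degrees=True)
  for h in (.25,):
    p=np.array([.540,-.1315,h])-Rt.apply([.072,0,.003]);print(yaw,p,rel(p,Rt,o['tool_pos'],o['tool_rot']))
```

```text
tip (array([ 0.53895901, -0.2469466 ,  0.20018247]), [np.float64(0.00039225421381190734), np.float64(0.0003922542138129248)])
stone (array([ 0.53847492, -0.13329202,  0.12373309]), [np.float64(0.001019469010608006), np.float64(0.0010769665663925207), np.float64(0.0001676511048370779)]) [ 0.53942606 -0.13265964  0.126     ] [ 0.53713695 -0.13340098  0.126     ] [ 0.53746145 -0.1352845   0.126     ]
[436  69]
............................................
............................................
............................................
............................................
............................................
............................................
............................................
............................................
............................................
............................................
............................................
............................................
............................................
............................................
............................................
..............
[... 804 characters left out ...]
..........................##########
...................................#########
......................................######
........................................####
#...........................................
###.........................................
######......................................
########....................................
###########.................................
##############..............................
################............................
-13.9 [ 0.47010841 -0.11420358  0.253     ] (array([10.5, 34.1, 36.2]), array([ 0.001 , -0.0007, -0.0007]))
-25 [ 0.47474584 -0.10107149  0.253     ] (array([11.8, 20.2, 36.1]), array([ 0.0009, -0.0008,  0.193 ]))
```

Emit:
{"op": "drive_tool", "data": {"moves": [{"x": 3, "y": 10, "z": 10, "rx": 0, "ry": 0, "rz": 0, "fingers": 1}, {"x": 6, "y": 20, "z": 22, "rx": 0, "ry": 0, "rz": 0, "fingers": 1}, {"x": 8, "y": 30, "z": 32, "rx": 0, "ry": 0, "rz": 0, "fingers": 1}, {"x": 9, "y": 34, "z": 36, "rx": 0, "ry": 0, "rz": 0, "fingers": 1}, {"x": 9, "y": 34, "z": 36, "rx": 0, "ry": 0, "rz": 0, "fingers": 1}, {"x": 9, "y": 34, "z": 36, "rx": 0, "ry": 0, "rz": 0, "fingers": 1}, {"x": 9, "y": 34, "z": 36, "rx": 0, "ry": 0, "rz": 0, "fingers": 1}]}}

```text
time_s: 21.52
tool_pos: [0.4687, -0.1144, 0.2536]
tool_rot: [180.0, -0.1, -14.0]
force: [-0.8, 0.5, -0.4]
grip_width: 0.0159
grasp_force: 35.0
```

```bash
cat > tip.py <<'E'
from h import *
def tip(c,guess,r=24):
    u=proj(c,guess).astype(int);x0,y0=np.maximum(u-r,0)
    im=c['image'][y0:u[1]+r,x0:u[0]+r];m=(cv2.cvtColor(im,cv2.COLOR_RGB2HSV)[:,:,1]<90).astype(np.uint8)
    n,lab,st,_=cv2.connectedComponentsWithStats(m)
    k=max(range(1,n),key=lambda i:st[i,4] if st[i,0]+st[i,2]==m.shape[1] else 0)
    ys,xs=np.nonzero(lab==k);x=xs.min();return np.array([x0+x,y0+ys[xs<=x+1].mean()])
E
python3 - <<'E'
from tip import *
from cell import sensors
o=sensors.get_obs();print(o['time_s'],o['tool_pos'],o['tool_rot'],o['force'])
w=load('w5');c=snap('wrist','w6');g=[.539,-.2475,.198]
p,q=tip(w,g),tip(c,g);print(p,q,proj(c,g))
t=ray(load('t4'),(185,203),13,(358,180))
print(tri([ray(w,p),ray(c,q)]),tri([ray(c,q),t]),tri([ray(w,p),ray(c,q),t]))
E
```

```text
21.525 [ 0.46870353 -0.11442915  0.25360148] [ 1.79965145e+02 -8.59754630e-02 -1.40160204e+01] [-0.80427136  0.49650191 -0.41924666]
[436.   70.5] [415.          76.23076923] [414.4060748   75.60508982]
(array([ 0.53826474, -0.24821825,  0.19735684]), [np.float64(0.00022341223146586452), np.float64(0.00022341223146531649)]) (array([ 0.53887398, -0.24679279,  0.20051713]), [np.float64(0.0004464206711291481), np.float64(0.00044642067113008396)]) (array([ 0.53860527, -0.24668493,  0.20041   ]), [np.float64(0.0006124653642175058), np.float64(0.0001492341074525555), np.float64(0.0007510161893642542)])
```

Emit:
{"op": "drive_tool", "data": {"moves": [{"x": 0, "y": 0, "z": 12, "rx": 0, "ry": 0, "rz": 0, "fingers": 1}, {"x": 0, "y": 0, "z": 25, "rx": 0, "ry": 0, "rz": 0, "fingers": 1}, {"x": 0, "y": 0, "z": 38, "rx": 0, "ry": 0, "rz": 0, "fingers": 1}, {"x": 0, "y": 0, "z": 48, "rx": 0, "ry": 0, "rz": 0, "fingers": 1}, {"x": 0, "y": 0, "z": 51, "rx": 0, "ry": 0, "rz": 0, "fingers": 1}, {"x": 0, "y": 0, "z": 51, "rx": 0, "ry": 0, "rz": 0, "fingers": 1}, {"x": 0, "y": 0, "z": 51, "rx": 0, "ry": 0, "rz": 0, "fingers": 1}, {"x": 0, "y": 0, "z": 51, "rx": 0, "ry": 0, "rz": 0, "fingers": 1}]}}

```text
time_s: 22.58
tool_pos: [0.4687, -0.1149, 0.2026]
tool_rot: [180.0, -0.1, -14.1]
force: [-0.8, -1.0, -0.8]
grip_width: 0.0156
grasp_force: 35.0
```

Run:
```python
from tip import *
from cell import sensors
o=sensors.get_obs();print(o['time_s'],o['tool_pos'],o['tool_rot'],o['force'])
a,b,c=load('w5'),load('w6'),snap('wrist','w7');g=[.5385,-.247,.199]
P=[tip(k,g) for k in(a,b,c)];print(P,proj(c,g))
rs=[ray(k,p) for k,p in zip((a,b,c),P)];t=ray(load('t4'),(185,203),13,(358,180))
print(tri(rs),tri([rs[0],rs[2]]),tri([rs[2],t]),tri(rs+[t]))
R=Rn.from_euler('xyz',o['tool_rot'],degrees=True);L=o['tool_pos']+R.apply([.072,0,.003]);print('lens',L,'px',(proj(c,L)+.5)*1.5625-.5,'stone px',(proj(c,[.539,-.132,.126])+.5)*1.5625-.5)
snap('side','s7',1);snap('top','t7',1)
im=[]
for n,X in(('s7',[.53,-.15,.15]),('t7',[.53,-.16,.2])):
    k=load(n);q=proj(k,X).astype(int);print(n,q);im.append(cv2.resize(k['image'][q[1]-50:q[1]+50,q[0]-50:q[0]+50],(300,300),interpolation=cv2.INTER_CUBIC))
W=cv2.resize(c['image'][20:220,140:453],(470,300),interpolation=cv2.INTER_CUBIC);Z=np.zeros((300,470,3),np.uint8)
cv2.imwrite('pics/fin.png',np.hstack([np.vstack(im),np.vstack([W,Z])])[:,:,::-1])
```

```text
22.575 [ 0.46872213 -0.11487414  0.20264407] [ 1.79964815e+02 -9.14474179e-02 -1.40559011e+01] [-0.80309991 -0.96463023 -0.77703055]
[array([436. ,  70.5]), array([415.        ,  76.23076923]), array([466. ,  64.6])] [467.41838892  63.40161906]
(array([ 0.53815381, -0.25096875,  0.19251484]), [np.float64(0.00024171918678816677), np.float64(0.00031138488513786464), np.float64(0.00016921447337204363)]) (array([ 0.53797102, -0.25329186,  0.18909153]), [np.float64(8.509231155362893e-06), np.float64(8.509231154787146e-06)]) (array([ 0.5388494 , -0.24727472,  0.19824191]), [np.float64(0.0008578575701138416), np.float64(0.0008578575701136655)]) (array([ 0.53853019, -0.24707348,  0.19904069]), [np.float64(0.00048620851796959784), np.float64(0.00019788044568175116), np.float64(0.0008133804174320538), np.float64(0.001018893375285808)])
lens [ 0.5385705  -0.1323636   0.19975899] px [395.01535391 186.33116756] stone px [394.93198179 183.79061927]
s7 [287 238]
t7 [341 197]
```

View pics/fin.png

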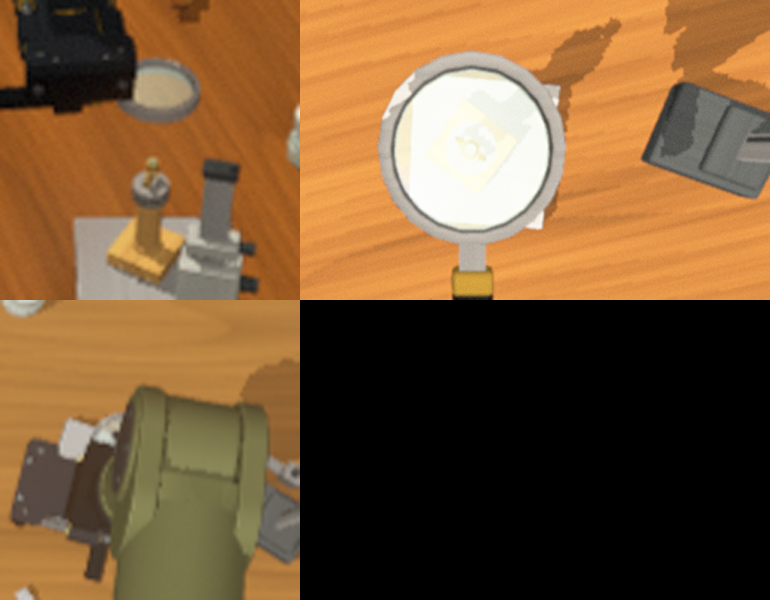

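The side and wrist panels show the loupe level over the ring, with the stone at (470,145) against the lens centre at (473,147). The scriber height still varies by a few mm between views. I'll raise straight up for a longer baseline and then come back down.

Emit:
{"op": "drive_tool", "data": {"moves": [{"x": 0, "y": 0, "z": -25, "rx": 0, "ry": 0, "rz": 0, "fingers": 1}, {"x": 0, "y": 0, "z": -60, "rx": 0, "ry": 0, "rz": 0, "fingers": 1}, {"x": 0, "y": 0, "z": -100, "rx": 0, "ry": 0, "rz": 0, "fingers": 1}, {"x": 0, "y": 0, "z": -140, "rx": 0, "ry": 0, "rz": 0, "fingers": 1}, {"x": 0, "y": 0, "z": -180, "rx": 0, "ry": 0, "rz": 0, "fingers": 1}, {"x": 0, "y": 0, "z": -200, "rx": 0, "ry": 0, "rz": 0, "fingers": 1}, {"x": 0, "y": 0, "z": -200, "rx": 0, "ry": 0, "rz": 0, "fingers": 1}, {"x": 0, "y": 0, "z": -200, "rx": 0, "ry": 0, "rz": 0, "fingers": 1}, {"x": 0, "y": 0, "z": -200, "rx": 0, "ry": 0, "rz": 0, "fingers": 1}]}}

```text
time_s: 23.85
tool_pos: [0.4678, -0.1145, 0.401]
tool_rot: [179.9, 0.1, -14.1]
force: [0.2, -0.4, -1.4]
grip_width: 0.0159
grasp_force: 35.0
```

Run:
```python
from tip import *
from cell import sensors
o=sensors.get_obs();print(o['time_s'],o['tool_pos'],o['tool_rot'],o['force'])
ks=[load(n) for n in('w5','w6','w7')]+[snap('wrist','w8')];g=[.5385,-.248,.197]
P=[tip(k,g,24 if i<3 else 16) for i,k in enumerate(ks)];print(P,proj(ks[3],g))
rs=[ray(k,p) for k,p in zip(ks,P)];t=ray(load('t4'),(185,203),13,(358,180))
print(tri(rs)[0],tri([rs[2],rs[3]])[0],tri([rs[0],rs[3]])[0],tri([rs[1],rs[3]])[0],tri(rs+[t]))
c=ks[3];u=P[3].astype(int);m=cv2.cvtColor(c['image'],cv2.COLOR_RGB2HSV)[u[1]-10:u[1]+10,u[0]-14:u[0]+22,1]<90
for r in m: print(''.join('.#'[int(k)] for k in r))
c=ks[2];u=P[2].astype(int);m=cv2.cvtColor(c['image'],cv2.COLOR_RGB2HSV)[u[1]-10:u[1]+12,u[0]-14:u[0]+22,1]<90
for r in m: print(''.join('.#'[int(k)] for k in r))
```

```text
23.85 [ 0.46784446 -0.11450254  0.40101146] [ 1.79921896e+02  6.72562361e-02 -1.40516724e+01] [ 0.23340938 -0.36572412 -1.43888546]
[array([436. ,  70.5]), array([415.        ,  76.23076923]), array([466. ,  64.6]), array([334.   , 104.375])] [347.03018139  91.36632317]
[ 0.53629801 -0.21850444  0.24432539] [ 0.53381672 -0.21895915  0.23802356] [ 0.53397547 -0.21493028  0.25245074] [ 0.53452891 -0.21095747  0.26683452] (array([ 0.53580159, -0.23321628,  0.22072865]), [np.float64(0.0024839132456129973), np.float64(0.0035126123812790015), np.float64(0.003220604406927239), np.float64(0.011674377980210376), np.float64(0.00829062370893357)])
..................##################
..................##################
..................##################
.................###################
.................###################
................####################
................####################
................####################
...............#####################
...............#####################
..............######################
..............######################
...........
[... 398 characters left out ...]
..................#############...
..................#################.
................####################
................####################
...............#####################
...............#####################
..............######################
...............#####################
...............#####################
...............#####################
..............######################
...............#####################
..................##################
....................################
......................##############
.........................###########
............................########
..............................######
................................####
```

Run:
```python
from h import *
c=load('w8');p=c['image'][78:106,328:366].astype(int)
s=cv2.cvtColor(p.astype(np.uint8),cv2.COLOR_RGB2HSV)[:,:,1]
for i in range(len(p)): print(78+i,''.join(' ' if s[i,j]>=90 else ('#' if p[i,j].mean()>110 else ('+' if p[i,j].mean()>75 else '.')) for j in range(p.shape[1])))
```

```text
78                                       
79                                       
80                                       
81                                       
82                                       
83                                       
84                                       
85                                       
86                                       
87                                       
88                       ###             
89               ++    #######           
90              +++#++########### ####   
91             .+###++###################
92            .++########################
93            .++########################
94           ..+#########################
95           .++#########################
96           .+#########+################
97          .++##########################
98          .++##############+###########
99         ..+###########################
100         .++###########################
101         .++###################+++#####
102        .++####################++++####
103        .++####################+++#####
104       ..+####################++++#####
105       .++####################+++######
```

Run:
```python
from h import *
c=load('w8');p=c['image'][86:102,340:364].astype(int).mean(2).astype(int)
print('    ',*range(340,364))
for i,r in enumerate(p): print(86+i,*r)
```

```text
340 341 342 343 344 345 346 347 348 349 350 351 352 353 354 355 356 357 358 359 360 361 362 363
86 160 155 146 139 127 117 116 114 117 109 114 107 114 113 107 111 104 103 103 105 107 103 110 127
87 154 144 120 119 111 110 113 116 111 108 115 118 118 106 103 102 104 106 103 102 103 101 97 110
88 149 127 102 100 103 106 106 108 119 135 151 172 167 148 125 106 98 100 102 99 107 104 102 99
89 124 101 99 97 97 97 98 113 155 190 216 226 221 211 186 154 132 119 106 105 117 138 130 113
90 86 87 101 107 110 104 100 127 188 232 239 238 238 237 231 215 204 183 150 135 166 201 190 159
91 68 90 112 119 121 107 108 138 200 235 241 240 237 239 238 236 236 227 213 197 220 237 233 221
92 79 99 116 118 114 115 121 135 180 234 243 241 238 238 239 237 238 238 235 234 244 242 239 238
93 87 108 115 115 114 115 115 121 158 209 233 241 239 238 238 237 237 238 239 246 248 243 237 239
94 98 113 116 114 114 116 115 116 131 162 191 214 225 233 237 239 237 237 242 247 247 241 236 236
95 106 111 115 114 116 112 110 113 117 120 130 147 169 193 211 218 231 239 245 246 244 238 238 237
96 116 116 114 120 112 116 117 113 112 108 110 113 122 137 143 166 192 220 242 245 241 241 240 237
97 116 119 114 118 116 114 117 122 115 113 111 112 111 111 117 119 142 188 238 241 243 242 241 241
98 110 118 114 115 118 119 117 115 118 116 114 120 115 115 110 117 131 167 219 236 241 240 241 241
99 123 118 118 115 119 120 116 117 119 118 119 119 117 118 115 117 123 139 167 197 221 234 239 242
100 119 112 117 115 117 120 116 118 114 115 115 119 114 116 117 115 114 117 120 131 155 188 211 222
101 116 116 115 111 114 114 114 114 121 120 118 121 116 118 116 114 119 114 104 84 97 123 146 166
```

Run:
```python
from h import *
g=np.array([.5385,-.248,.197]);ks=[load(n) for n in('w5','w6','w7','w8')];rs=[]
for k in ks:
    u=proj(k,g).astype(int);r=14;x0,y0=u-r
    im=k['image'][y0:y0+2*r,x0:x0+2*r]
    hsv=cv2.cvtColor(im,cv2.COLOR_RGB2HSV);m=(hsv[:,:,1]<70)&(im.mean(2)>170)
    n,lab,st,_=cv2.connectedComponentsWithStats(m.astype(np.uint8));i=1+st[1:,4].argmax()
    ys,xs=np.nonzero(lab==i);x=xs.min();p=np.array([x0+x-.3,y0+ys[xs<=x+1].mean()]);print(p,(xs<=x+1).sum());rs.append(ray(k,p))
t=ray(load('t4'),(185,203),13,(358,180))
for c in([0,1,2,3],[2,3],[1,3],[0,3]): print(c,tri([rs[i] for i in c]))
print(tri(rs+[t]))
```

```text
[439.7         70.16666667] 6
[417.7         75.83333333] 6
[473.7    64.375] 8
[347.7  91. ] 8
[0, 1, 2, 3] (array([ 0.53801608, -0.24647924,  0.20423853]), [np.float64(0.0004904553612570591), np.float64(0.0003905553400875037), np.float64(0.0006974435143380502), np.float64(0.0007214444518895659)])
[2, 3] (array([ 0.53803225, -0.24660722,  0.20385657]), [np.float64(0.0007039238319554322), np.float64(0.0007039238319563146)])
[1, 3] (array([ 0.5385394 , -0.24685068,  0.20317433]), [np.float64(0.0001941950528625482), np.float64(0.00019419505286222003)])
[0, 3] (array([ 0.53819418, -0.24612013,  0.20542361]), [np.float64(0.0005463057448218506), np.float64(0.000546305744821747)])
(array([ 0.53810405, -0.24587217,  0.20531491]), [np.float64(0.0005232887378475072), np.float64(0.00031944365044047474), np.float64(0.0008068489405197531), np.float64(0.0006954593591644809), np.float64(0.00032092330342936305)])
```

Emit:
{"op": "drive_tool", "data": {"moves": [{"x": 0, "y": 0, "z": 30, "rx": 0, "ry": 0, "rz": 0, "fingers": 1}, {"x": 0, "y": 0, "z": 65, "rx": 0, "ry": 0, "rz": 0, "fingers": 1}, {"x": 0, "y": 0, "z": 100, "rx": 0, "ry": 0, "rz": 0, "fingers": 1}, {"x": 0, "y": 0, "z": 135, "rx": 0, "ry": 0, "rz": 0, "fingers": 1}, {"x": 0.7, "y": -0.8, "z": 165, "rx": 0, "ry": 0, "rz": 0, "fingers": 1}, {"x": 0.7, "y": -0.8, "z": 185, "rx": 0, "ry": 0, "rz": 0, "fingers": 1}, {"x": 0.7, "y": -0.8, "z": 195, "rx": 0, "ry": 0, "rz": 0, "fingers": 1}, {"x": 0.7, "y": -0.8, "z": 196.5, "rx": 0, "ry": 0, "rz": 0, "fingers": 1}, {"x": 0.7, "y": -0.8, "z": 196.5, "rx": 0, "ry": 0, "rz": 0, "fingers": 1}, {"x": 0.7, "y": -0.8, "z": 196.5, "rx": 0, "ry": 0, "rz": 0, "fingers": 1}, {"x": 0.7, "y": -0.8, "z": 196.5, "rx": 0, "ry": 0, "rz": 0, "fingers": 1}]}}

```text
time_s: 25.28
tool_pos: [0.4697, -0.1143, 0.2063]
tool_rot: [180.0, -0.1, -14.1]
force: [-0.0, 0.4, 0.1]
grip_width: 0.0158
grasp_force: 35.0
```

Run:
```python
from h import *
from cell import sensors
o=sensors.get_obs();print(o['time_s'],o['tool_pos'],o['tool_rot'],o['force'])
R=Rn.from_euler('xyz',o['tool_rot'],degrees=True);print('lens',o['tool_pos']+R.apply([.072,0,.003]))
c=snap('wrist','w9');im=c['image'][60:185,190:320]
# rim outer edge: wood (saturated) against grey rim/lens
hsv=cv2.cvtColor(im,cv2.COLOR_RGB2HSV);g=cv2.medianBlur(cv2.cvtColor(im,cv2.COLOR_RGB2GRAY),3)
print('circles',[(x+190,y+60,r) for x,y,r in cv2.HoughCircles(g,cv2.HOUGH_GRADIENT,1,50,param1=80,param2=15,minRadius=45,maxRadius=70)[0][:3]])
print('pred',proj(c,o['tool_pos']+R.apply([.072,0,-.003])),'stone',proj(c,[.539,-.1315,.126]))
# yellowish ring pixels within the lens
ys,xs=np.nonzero(hsv[:,:,1]>45);k=(np.hypot(xs+190-254,ys+60-116)<12);print('ring px',k.sum(),xs[k].mean()+190,ys[k].mean()+60)
```

```text
25.275 [ 0.4696534  -0.1142618   0.20627609] [ 1.79968532e+02 -1.03489789e-01 -1.40522619e+01] [-0.03716559  0.44034052  0.13542153]
lens [ 0.53950352 -0.13174678  0.20340615]
circles [(np.float32(254.5), np.float32(121.5), np.float32(54.0))]
pred [252.54600747 119.21567866] stone [253.02746595 118.54152688]
ring px 1 261.0 125.0
```

Emit:
{"op": "drive_tool", "data": {"moves": [{"x": -0.5, "y": 0, "z": 1.8, "rx": 0, "ry": 0, "rz": 0, "fingers": 1}, {"x": -0.5, "y": 0, "z": 1.8, "rx": 0, "ry": 0, "rz": 0, "fingers": 1}, {"x": -0.5, "y": 0, "z": 1.8, "rx": 0, "ry": 0, "rz": 0, "fingers": 1}, {"x": -0.5, "y": 0, "z": 1.8, "rx": 0, "ry": 0, "rz": 0, "fingers": 1}, {"x": -0.5, "y": 0, "z": 1.8, "rx": 0, "ry": 0, "rz": 0, "fingers": 1}, {"x": -0.5, "y": 0, "z": 1.8, "rx": 0, "ry": 0, "rz": 0, "fingers": 1}]}}

```text
time_s: 26.08
tool_pos: [0.4689, -0.1141, 0.204]
tool_rot: [180.0, -0.1, -14.1]
force: [0.7, 0.2, -0.9]
grip_width: 0.0158
grasp_force: 35.0
```

Run:
```python
from cell import sensors,workorder
o=sensors.get_obs();print(o['time_s'],o['tool_pos'],o['tool_rot'],o['grasp_force'],abs(o['joint_velocities']).max())
print(workorder.sign_off())
```

```text
26.075 [ 0.46885176 -0.1141042   0.20397255] [ 1.79951028e+02 -5.07563378e-02 -1.40553124e+01] 34.979737401008606 0.07090034267123195
the job is handed in; nothing more can be done
None
```

Job handed in at 26 s: the post stands with its whole foot on the block, and the loupe is held level over the stone with its lens at about 201 mm, where I measured the scriber tip (good to roughly 3 mm); sign-off returned no verdict.

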